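Free the parked tool holder and bring it to rest over its empty storage block

TASK

Pull the lock pin that keeps the hanging tool holder drawn aside and drop the pin in the white bin. Then move the overhead trolley by its black handle so that the holder stops centred over the empty storage block, ready to be lowered, calm and no longer swinging for at least four seconds, and let go of the handle. Never touch the hanging holder or its rod with the gripper or arm, never let it swing wildly (beyond about 17 degrees), and leave everything else on the bench where it is.

Things in the scene. Friction and masses are not known exactly. Their poses are not given: they have to be found in the camera images.
- trolley (a joint): position (m) of the trolley along the overhead rail, which runs along +y (-0.03 to 0.46, start 0). About 1.5 kg, rail friction 4 N, stays where left. On it, 660 mm up, sits the pivot of the tool holder's rod: pendulum of 0.9 kg (varies), plumb within 0.01 rad, period 1.42 s, halves in 50 s; tilt t (positive: lower end to +y) follows t'' = -(9.81 t + a)/0.500, a = trolley acceleration.
- handle (a point): centre of the black handle block that moves rigidly with the trolley: 80 mm along x, 24 mm wide in y, 30 mm high, 250 mm above the bench, straight ahead of the pivot (same y, 230 mm nearer the robot). Grip it from above across y. The bar that carries it joins its far end, and 150 mm beyond the handle centre rises to the rail.
- tool_holder: hanging steel taper tool holder (63 mm wide) with its thin rod. Origin: centre of its lower end (20 mm across), 575 mm below the pivot, 85 mm above the bench when plumb; z points up the rod. Drawn 92 mm aside to -y at the start. A 12 mm bar on it runs 180 mm towards the robot, offset 140 mm to -y; its end leans on the pin from -y, 125 mm above the bench.
- pin: loose lock pin, upright in a 70 mm high steel post: 16 mm round, 155 mm long in all, topped by a 30 x 30 mm black grip block 40 mm high. Origin at the centre of its lower end, z up along it; grip block centre 135 mm above the origin. Lower end 40 mm above the bench at the start (30 mm deep in the post); the bar is released once it is over 135 mm above the bench. 0.12 kg.
- bin: white open bin standing on the bench, 100 x 100 mm outside, 80 mm high, 4 mm walls, fixed. Origin at the centre of its underside.
- block_hole0 (a point): centre of the mouth of the open socket (46 mm wide) in the empty grey storage block (90 x 90 x 40 mm, fixed), 40 mm above the bench, under the line along which the holder travels.
- spare_block: the other grey storage block, same size, its socket closed by a black round cap 56 mm wide and 15 mm high. Origin at the centre of its underside. Not the target.
- spanner: steel spanner 170 mm long lying on the bench, a bystander; origin at the middle of its underside.
- jar: closed jar 60 mm wide and 80 mm high, a bystander; origin at the centre of its underside.
- spare_holder: loose steel tool holder standing on its flange (63 mm wide, 85 mm high), a bystander; origin at the centre of its underside.
Mind the look-alikes: they are no part of the job. Leave any pink or red look-alike of the pin alone.

How it is judged:
By the outcome, as a careful person would: the job done as asked, in the order asked, and still so for the second after the job is handed in, with the robot touching nothing.
It also fails if it takes over 58 s, if anything falls off the work surface, if the arm or the gripper's body presses on something with over 40 N, if the wrist force passes 120 N, or if a joint passes its speed limit or range.

ROBOT

A 6-joint arm with a two-finger parallel gripper is mounted at the origin on the work surface. World frame = base frame: x ahead of the robot, y to its left, z up, the work surface at z = 0. Lengths are in m, angles in rad, forces in N, time in s.
With the tool pointing down it reaches from about 0.425 to 0.95 m from the base axis. Payload 3.5 kg.
Tool frame: the origin (TCP) lies midway between the tips of the shut fingers; the grasp point (between the pads) lies 19 mm behind it; z points along the fingers, y is the line along which they close (so a half turn about z gives the same grasp; the last joint's range is limited). The gripper opens to 85 mm and grips with 20 to 120 N. Pads are 22 mm wide; open, the fingers measure 114 mm over their backs; the gripper's body (76 mm by 85 mm) begins 54 mm behind the grasp point. The pads swing forward as they close: fully open they stand 13 mm farther back than shut.
Start: joints at [-0.15, 0.286, 1.577, -0, 1.279, -0.15], TCP at [0.675, 0, 0.231] pointing down, gripper open.
Joint ranges: [-2.77, 2.77], [-0.9, 2.22], [0.21, 2.48], [-1.53, 4.67], [0.24, 2.81], [-2.84, 2.84]. Speed limits (rad/s): [2.79, 2.79, 3.14, 3.14, 3.14, 3.14].

INTERFACE

Orientations are given as a unit quaternion [x, y, z, w].
In Python, from plant import ctrl gives the robot as it stands.
- The arm moves only by the tool move_arm, never from a script. Its argument "plan" is a list of rows, each an object of numbers: "x", "y", "z": the shift along the tool's x, y, z in m; "yaw": the turn about the tool's z in rad; "fingers": the closure, from 0 (fully open) to 1 (shut). In form: [{"x": .., "y": .., "z": .., "yaw": .., "fingers": ..}, ...]. A call has 1 to 5 rows; each row is the pose to reach, as a shift and turn from the pose commanded when the call began, along the tool's axes at that moment; what a row does not reach only later rows make up. A row lasts 1/10 s, in which the tool goes at most 50 mm and 8.59 degrees, less where a joint would pass 70% of its speed; a pose out of reach is approached as far as the arm can. A call with a gripper value outside its range is refused whole. The fingers move at their own pace and stop on an object; "force" is the grip in N (left out, the last holds). Time passes only in rows, so rows that repeat a pose let the fingers close. It gives the time, the measured TCP pose, the force, the opening and the grip force at its end, in the units of the state.
- ctrl.get_state(): the state, without advancing time (a new reading comes with each control period).
- ctrl.read_camera(name): name is "scene" or "side" or "wrist"; returns the picture (480x640x3 uint8, red, green, blue); there is no depth.
- ctrl.camera_model(name): a dict with "intrinsics" (3x3 intrinsics, pixels), "cam_to_world" (4x4, takes a point from camera to world coordinates); the wrist camera has in their place "tool_from_camera" (4x4, takes a point from camera to tool coordinates, whose origin is the TCP and whose axes are the flange's). Camera axes: x right, y up, looking along -z (the intrinsics and any distortion apply to the point x, -y, -z); pixel columns grow to the right and rows downward; lengths in m; the calibration is good to about 2 mm. The wrist camera is an equidistant fisheye: a pixel r from the principal point sees the ray r / f radians off the axis. A picture is of the moment at which its call begins: read the wrist's pose just before it. camera_model takes no time and is no camera call.
- ctrl.sign_off(): hands the job in; it is judged then, once.
The state is a dict: "time": time; "qpos": joint angles; "dq": joint speeds; "joint_efforts": joint torques, N m; "eef_pos": TCP position; "tcp_rot": TCP orientation; "contact_force": force on the tool from outside, world axes, zero at the start; "wrist_torque": the same for the moment, N m; "opening": opening from 0.0 (shut) to 1.0 (fully open); "finger_force": force on a finger pad.
Only numpy, scipy, OpenCV 4.12 (cv2) and the standard library are available. Lean on these libraries where they do the work, as an engineer would, in place of code of your own. Each camera call takes 0.05 s, during which the arm holds its last target. There are 200 camera calls.

## Working session

There is one attempt and no reset: what is moved stays moved. The work goes in short steps, Python scripts to look and compute and a tool call to move; the robot and the scene stay as the last step left them, time stands still between calls to the robot, and variables do not carry over. Pictures are saved under pics/ and viewed, at most 10 in all, crops included, and the job is handed in when it is done.

Besides the shell and the picture viewer there is one more tool, called after "Emit:" as name(argument=value, ...), one argument or row to a line, values as JSON. move_arm: Moves the arm, as the interface text tells. Its arguments: {"type":"object","properties":{"plan":{"type":"array"},"force":{"type":"number"}},"required":["plan"]}

```bash
mkdir -p pics; cat > h.py <<'E'
import numpy as np, cv2
from plant import ctrl
def snap(n,f):
    im=ctrl.read_camera(n); cv2.imwrite('pics/'+f,cv2.cvtColor(im,cv2.COLOR_RGB2BGR)); return im
def ray(n,u,v):
    m=ctrl.camera_model(n);K=np.array(m['intrinsics']);T=np.array(m['cam_to_world'])
    d=np.linalg.inv(K)@[u,v,1]; d=d*[1,-1,-1]
    return T[:3,3],T[:3,:3]@d
def onz(n,u,v,z):
    o,d=ray(n,u,v); return o+d*(z-o[2])/d[2]
def tri(n1,p1,n2,p2):
    o,d=ray(n1,*p1);q,e=ray(n2,*p2)
    s=np.linalg.lstsq(np.c_[d,-e],q-o,rcond=None)[0]
    a=o+d*s[0];b=q+e*s[1];return (a+b)/2,np.linalg.norm(a-b)
E
python3 - <<'E'
from h import *
np.set_printoptions(precision=4,suppress=True)
a=snap('scene','s1.png');b=snap('side','d1.png')
for n in('scene','side'):print(ctrl.camera_model(n))
s=ctrl.get_state();print(s['time'],s['eef_pos'],s['tcp_rot'],s['contact_force'])
E
```

```text
{'intrinsics': array([[620.2641,   0.    , 323.2019],
       [  0.    , 620.2641, 250.7239],
       [  0.    ,   0.    ,   1.    ]]), 'cam_to_world': array([[-0.0073, -0.6956,  0.7184,  1.5261],
       [ 0.9998,  0.0072,  0.0171, -0.0463],
       [-0.0171,  0.7184,  0.6954,  1.109 ],
       [ 0.    ,  0.    ,  0.    ,  1.    ]])}
{'intrinsics': array([[607.6142,   0.    , 325.6349],
       [  0.    , 607.6142, 235.1492],
       [  0.    ,   0.    ,   1.    ]]), 'cam_to_world': array([[ 0.7981,  0.4471, -0.4038, -0.0775],
       [-0.6024,  0.5839, -0.5442, -0.9028],
       [-0.0075,  0.6777,  0.7353,  1.3026],
       [ 0.    ,  0.    ,  0.    ,  1.    ]])}
0.1 [0.6744 0.0001 0.23  ] [ 0.7071  0.7071 -0.0007 -0.0009] [-0.2583  0.0703  0.6534]
```

View pics/s1.png

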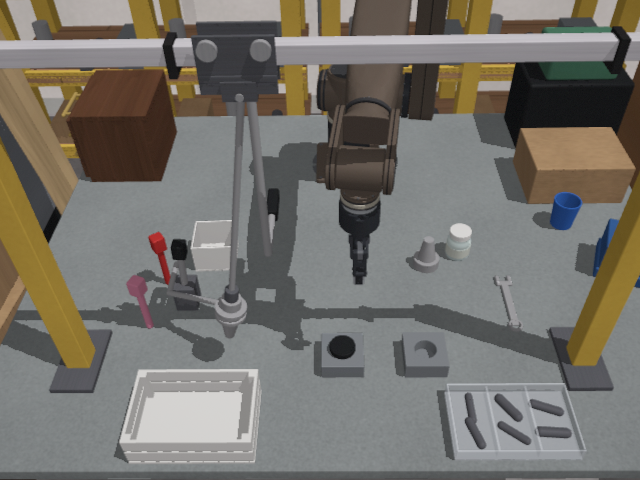

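View pics/d1.png

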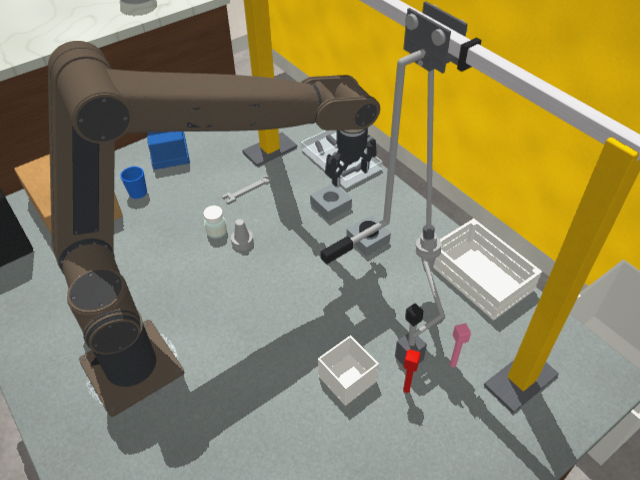

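The scene view shows the black pin near (180,250), red and pink look-alikes at (158,243) and (138,287), the bin at (212,245), the handle at (273,203) and the open socket at (427,350). In the side view the pin grip is at (414,314), the handle at (337,249), the bin at (348,370) and the socket at (331,199).

```bash
python3 - <<'E'
from h import *
np.set_printoptions(precision=4,suppress=True)
I={'scene':cv2.imread('pics/s1.png'),'side':cv2.imread('pics/d1.png')}
def comp(n,box,f):
    x0,y0,x1,y1=box; c=I[n][y0:y1,x0:x1]; m=f(c.astype(int)).astype('uint8')
    k,l,st,ce=cv2.connectedComponentsWithStats(m); i=1+np.argmax(st[1:,4])
    return ce[i]+[x0,y0],st[i]+[x0,y0,0,0,0]
blk=lambda c:c.max(2)<50
for nm,b1,b2 in(('pin',(168,235,192,262),(400,300,430,326)),('handle',(262,185,285,222),(315,230,360,265))):
    p,s=comp('scene',b1,blk);q,t=comp('side',b2,blk);print(nm,p,s,q,t,tri('scene',p,'side',q))
red=lambda c:(c[...,2]>c[...,1]+50)
for nm,b1,b2 in(('red',(145,230,172,256),(400,345,422,368)),('pink',(125,272,150,297),(450,322,472,345))):
    p,s=comp('scene',b1,red);q,t=comp('side',b2,red);print(nm,p,q,tri('scene',p,'side',q))
print('hole',onz('scene',427,350,.04),onz('side',331,199,.04))
print('bin rim scene',[onz('scene',u,v,.08) for u,v in((195,222),(233,222))], 'side',[onz('side',u,v,.08) for u,v in((319,364),(349,338),(378,368),(349,396))])
A=I['scene']
t=[cv2.resize(A[y:y+h,x:x+w],(400,300),interpolation=cv2.INTER_CUBIC) for x,y,w,h in((390,320,72,54),(160,215,96,72))]
B=I['side']
t+=[cv2.resize(B[y:y+h,x:x+w],(400,300),interpolation=cv2.INTER_CUBIC) for x,y,w,h in((300,175,72,54),(310,290,160,120))]
cv2.imwrite('pics/m1.png',np.vstack([np.hstack(t[:2]),np.hstack(t[2:])]))
E
```

```text
pin [178.6972 249.4824] [171 240  16  20 284] [414.4231 314.7051] [406 304  17  22 234] (array([ 0.5539, -0.3844,  0.175 ]), np.float64(0.0009264880468049812))
handle [272.9764 201.9088] [267 189  13  32 296] [336.3092 252.7671] [321 241  32  23 249] (array([ 0.4867, -0.1797,  0.2495]), np.float64(0.004799929152051239))
red [157.6007 243.1092] [411.5058 358.572 ] (array([ 0.4913, -0.45  ,  0.1363]), np.float64(0.00314216642280953))
pink [131.5152 284.8182] [461.2974 333.8364] (array([ 0.6237, -0.4754,  0.1404]), np.float64(0.01012303176337378))
hole [0.7266 0.1496 0.04  ] [0.7172 0.1391 0.04  ]
bin rim scene [array([ 0.3558, -0.3954,  0.08  ]), array([ 0.357 , -0.2993,  0.08  ])] side [array([ 0.3403, -0.3089,  0.08  ]), array([ 0.4385, -0.2958,  0.08  ]), array([ 0.4409, -0.3986,  0.08  ]), array([ 0.345 , -0.4132,  0.08  ])]
```

View pics/m1.png

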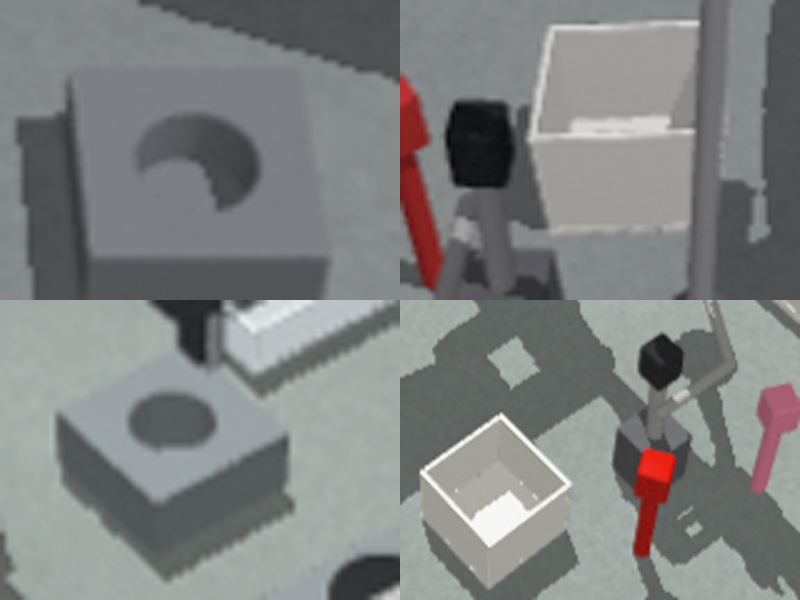

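The crop shows the socket centre at about (425.5,349) in the scene view and (331,197) in the side view. The bin rim centre is at about (348,362) in the side view. I'll retract and lift the arm first, to stay clear of the handle.

Emit:
move_arm(
  plan=[
    {"y":-0.041,"z":-0.026,"yaw":0.14,"fingers":0},
    {"y":-0.082,"z":-0.052,"yaw":0.28,"fingers":0},
    {"y":-0.123,"z":-0.078,"yaw":0.42,"fingers":0},
    {"y":-0.164,"z":-0.104,"yaw":0.56,"fingers":0},
    {"y":-0.205,"z":-0.13,"yaw":0.7,"fingers":0},
  ],
  force=60,
)

```text
validation failed for argument at $.pl...
```

```bash
python3 - <<'E'
from h import *
from scipy.spatial.transform import Rotation as R
np.set_printoptions(precision=4,suppress=True)
s=ctrl.get_state();print(s['time'],s['eef_pos'],R.from_quat(s['tcp_rot']).as_matrix(),s['qpos'])
print('bin',onz('side',348.3,362.1,.08))
print([onz('scene',160+(u-400)/400*96,215+v/300*72,.08) for u,v in((551,28),(697,25),(533,137),(700,135))])
print('hole',onz('scene',425.5,349,.04),onz('side',331,196.9,.04))
E
```

```text
0.1 [0.6744 0.0001 0.23  ] [[ 0.0001  1.     -0.0022]
 [ 1.     -0.0001  0.0003]
 [ 0.0003 -0.0022 -1.    ]] [-0.15    0.2871  1.578   0.      1.2786 -0.15  ]
bin [ 0.3967 -0.3457  0.08  ]
[array([ 0.3548, -0.3924,  0.08  ]), array([ 0.3531, -0.3041,  0.08  ]), array([ 0.45  , -0.3881,  0.08  ]), array([ 0.4494, -0.2914,  0.08  ])]
hole [0.724  0.1467 0.04  ] [0.7227 0.1463 0.04  ]
```

Emit:
move_arm(
  plan=[
    {"x":0,"y":-0.041,"z":-0.026,"yaw":0.14,"fingers":0},
    {"x":0,"y":-0.082,"z":-0.052,"yaw":0.28,"fingers":0},
    {"x":0,"y":-0.123,"z":-0.078,"yaw":0.42,"fingers":0},
    {"x":0,"y":-0.164,"z":-0.104,"yaw":0.56,"fingers":0},
    {"x":0,"y":-0.205,"z":-0.13,"yaw":0.7,"fingers":0},
  ],
  force=60,
)

```text
time: 0.6
eef_pos: [0.4681, 0.0002, 0.3616]
tcp_rot: [0.908, 0.419, -0.0, -0.0]
contact_force: [-0.1, 0.3, 0.6]
opening: 1.001
finger_force: 0.0
```

Emit:
move_arm(
  plan=[
    {"x":-0.031,"y":0.026,"z":0,"yaw":0.14,"fingers":0},
    {"x":-0.061,"y":0.052,"z":0,"yaw":0.28,"fingers":0},
    {"x":-0.092,"y":0.077,"z":0,"yaw":0.42,"fingers":0},
    {"x":-0.122,"y":0.103,"z":0,"yaw":0.56,"fingers":0},
    {"x":-0.153,"y":0.129,"z":0,"yaw":0.7,"fingers":0},
  ],
)

```text
time: 1.1
eef_pos: [0.4696, -0.2014, 0.3609]
tcp_rot: [0.997, 0.082, -0.0, -0.0]
contact_force: [0.7, -0.4, 1.0]
opening: 1.001
finger_force: 0.0
```

Emit:
move_arm(
  plan=[
    {"x":0.011,"y":0.039,"z":0,"yaw":0.05,"fingers":0},
    {"x":0.021,"y":0.078,"z":0,"yaw":0.1,"fingers":0},
    {"x":0.032,"y":0.118,"z":0,"yaw":0.14,"fingers":0},
    {"x":0.043,"y":0.157,"z":0,"yaw":0.1708,"fingers":0},
    {"x":0.0534,"y":0.196,"z":0,"yaw":0.1708,"fingers":0},
  ],
)

```text
time: 1.6
eef_pos: [0.5564, -0.3856, 0.3604]
tcp_rot: [1.0, -0.0, -0.0, -0.001]
contact_force: [0.3, -0.3, -0.2]
opening: 0.997
finger_force: 0.0
```

Emit:
move_arm(
  plan=[
    {"x":0,"y":0,"z":0.045,"yaw":0,"fingers":0},
    {"x":0,"y":0,"z":0.09,"yaw":0,"fingers":0},
    {"x":0,"y":0,"z":0.135,"yaw":0,"fingers":0},
    {"x":-0.001,"y":0,"z":0.175,"yaw":0,"fingers":0},
    {"x":-0.002,"y":-0.001,"z":0.205,"yaw":0,"fingers":0},
  ],
)

```text
time: 2.1
eef_pos: [0.5525, -0.3819, 0.1518]
tcp_rot: [1.0, -0.0, -0.002, -0.002]
contact_force: [-0.1, 0.3, -0.6]
opening: 1.003
finger_force: 0.0
```

```bash
python3 - <<'E'
from h import *
a=snap('scene','s2.png');b=snap('side','d2.png')
t=[cv2.resize(cv2.cvtColor(i[y:y+90,x:x+120],cv2.COLOR_RGB2BGR),(400,300),interpolation=cv2.INTER_CUBIC) for i,x,y in((a,120,205),(b,350,260))]
cv2.imwrite('pics/m2.png',np.hstack(t))
s=ctrl.get_state();print(s['eef_pos'],s['contact_force'])
E
```

```text
[ 0.55080119 -0.38022921  0.14888337] [ 0.36695756  0.32572881 -1.31831858]
```

View pics/m2.png

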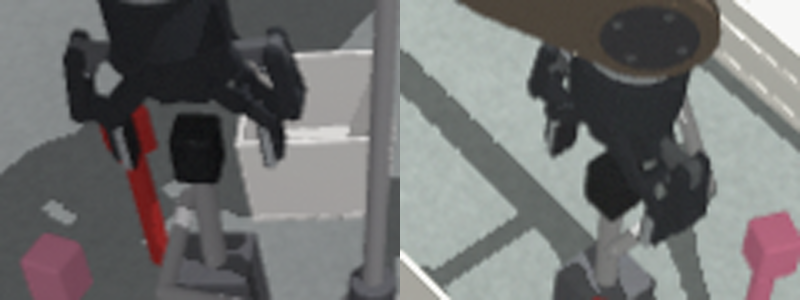

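The pin's black grip block sits midway between the fingers: block at (196,150) in the left crop, fingers at 122 and 270. I'll close the fingers now.

Emit:
move_arm(
  plan=[
    {"x":0,"y":0,"z":-0.003,"yaw":0,"fingers":1},
    {"x":0,"y":0,"z":-0.003,"yaw":0,"fingers":1},
    {"x":0,"y":0,"z":-0.003,"yaw":0,"fingers":1},
    {"x":0,"y":0,"z":-0.003,"yaw":0,"fingers":1},
    {"x":0,"y":0,"z":-0.003,"yaw":0,"fingers":1},
  ],
  force=60,
)

```text
time: 2.7
eef_pos: [0.5551, -0.3854, 0.1623]
tcp_rot: [1.0, 0.0, 0.002, 0.003]
contact_force: [0.7, -2.7, 4.4]
opening: 0.346
finger_force: 59.7
```

Emit:
move_arm(
  plan=[
    {"x":0,"y":0,"z":-0.03,"yaw":0,"fingers":1},
    {"x":0,"y":0,"z":-0.07,"yaw":0,"fingers":1},
    {"x":0,"y":0,"z":-0.11,"yaw":0,"fingers":1},
    {"x":0,"y":0,"z":-0.145,"yaw":0,"fingers":1},
    {"x":0,"y":0,"z":-0.165,"yaw":0,"fingers":1},
  ],
)

```text
time: 3.2
eef_pos: [0.5546, -0.3831, 0.3284]
tcp_rot: [1.0, 0.0, 0.002, 0.001]
contact_force: [-0.1, -0.5, -0.7]
opening: 0.341
finger_force: 59.9
```

```bash
python3 - <<'E'
from h import *
a=snap('scene','s3.png');b=snap('side','d3.png')
t=[cv2.resize(cv2.cvtColor(i[y:y+240,x:x+320],cv2.COLOR_RGB2BGR),(400,300)) for i,x,y in((a,80,120),(b,280,180))]
cv2.imwrite('pics/m3.png',np.hstack(t))
s=ctrl.get_state();print(s['time'],s['eef_pos'],s['contact_force'],s['wrist_torque'],s['opening'])
E
```

```text
3.3 [ 0.55502309 -0.38362247  0.32908369] [-0.55315961  0.0889725  -0.81176902] [-0.01074244 -0.00095714 -0.04898177] 0.34318846859515395
```

View pics/m3.png

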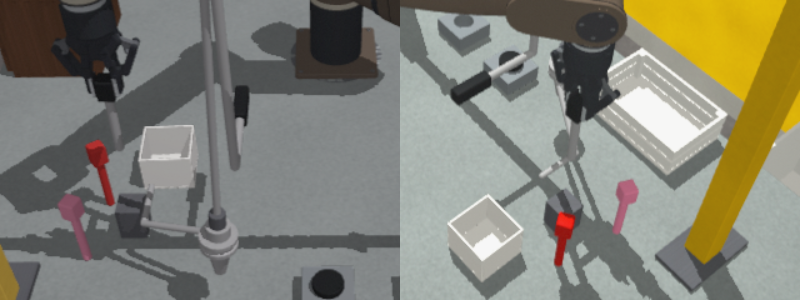

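The pin is out and upright in the gripper. The holder is swinging free and the post is empty. Next stop is the bin.

Emit:
move_arm(
  plan=[
    {"x":-0.03,"y":-0.008,"z":0,"yaw":0,"fingers":1},
    {"x":-0.07,"y":-0.018,"z":0,"yaw":0,"fingers":1},
    {"x":-0.11,"y":-0.028,"z":0,"yaw":0,"fingers":1},
    {"x":-0.14,"y":-0.036,"z":0,"yaw":0,"fingers":1},
    {"x":-0.154,"y":-0.039,"z":0,"yaw":0,"fingers":1},
  ],
)

```text
time: 3.8
eef_pos: [0.3977, -0.3426, 0.3218]
tcp_rot: [1.0, -0.0, -0.001, -0.002]
contact_force: [0.5, -0.4, -0.9]
opening: 0.338
finger_force: 60.1
```

Emit:
move_arm(
  plan=[
    {"x":0,"y":0,"z":0.03,"yaw":0,"fingers":1},
    {"x":0,"y":0,"z":0.07,"yaw":0,"fingers":1},
    {"x":0,"y":0,"z":0.11,"yaw":0,"fingers":1},
    {"x":0,"y":0,"z":0.14,"yaw":0,"fingers":1},
    {"x":0,"y":0,"z":0.15,"yaw":0,"fingers":1},
  ],
)

```text
time: 4.3
eef_pos: [0.3982, -0.3415, 0.1686]
tcp_rot: [1.0, -0.0, -0.003, -0.004]
contact_force: [0.4, 0.4, -1.3]
opening: 0.346
finger_force: 59.9
```

```bash
python3 - <<'E'
from h import *
a=snap('scene','s4.png');b=snap('side','d4.png')
t=[cv2.resize(cv2.cvtColor(i[y:y+120,x:x+160],cv2.COLOR_RGB2BGR),(400,300),interpolation=cv2.INTER_CUBIC) for i,x,y in((a,130,170),(b,270,280))]
cv2.imwrite('pics/m4.png',np.hstack(t))
s=ctrl.get_state();print(s['time'],s['eef_pos'],s['contact_force'],s['wrist_torque'],s['opening'])
E
```

```text
4.4 [ 0.39930237 -0.34297581  0.1717478 ] [-0.44659657 -0.25115066 -1.19175343] [ 0.00870368 -0.02649298  0.02152774] 0.33958173192146074
```

View pics/m4.png

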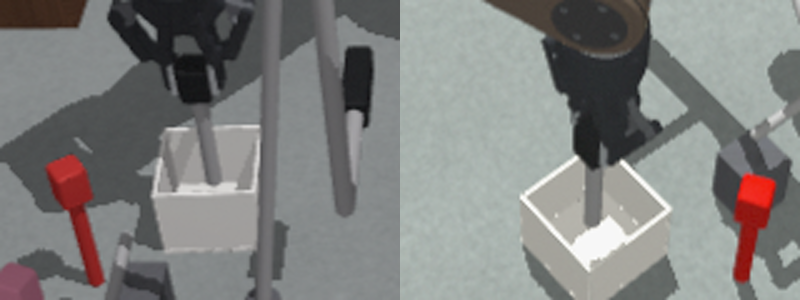

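The pin's lower end is inside the bin walls in both views, so I'll lower it until it touches.

Emit:
move_arm(
  plan=[
    {"x":0,"y":0,"z":0.025,"yaw":0,"fingers":1},
    {"x":0,"y":0,"z":0.04,"yaw":0,"fingers":1},
    {"x":0,"y":0,"z":0.045,"yaw":0,"fingers":1},
    {"x":0,"y":0,"z":0.048,"yaw":0,"fingers":1},
    {"x":0,"y":0,"z":0.048,"yaw":0,"fingers":1},
  ],
)

```text
time: 4.9
eef_pos: [0.4005, -0.3447, 0.1273]
tcp_rot: [1.0, 0.0, 0.001, 0.001]
contact_force: [0.0, -0.1, -2.1]
opening: 0.344
finger_force: 59.9
```

Emit:
move_arm(
  plan=[
    {"x":0,"y":0,"z":0.001,"yaw":0,"fingers":1},
    {"x":0,"y":0,"z":0.002,"yaw":0,"fingers":1},
    {"x":0,"y":0,"z":0.002,"yaw":0,"fingers":1},
  ],
)

```text
time: 5.2
eef_pos: [0.4008, -0.345, 0.1267]
tcp_rot: [1.0, 0.0, 0.001, 0.001]
contact_force: [-1.1, 0.9, 4.9]
opening: 0.344
finger_force: 60.8
```

Emit:
move_arm(
  plan=[
    {"x":0,"y":0,"z":-0.001,"yaw":0,"fingers":0.5},
    {"x":0,"y":0,"z":-0.001,"yaw":0,"fingers":0.3},
    {"x":0,"y":0,"z":-0.001,"yaw":0,"fingers":0},
    {"x":0,"y":0,"z":-0.001,"yaw":0,"fingers":0},
    {"x":0,"y":0,"z":-0.001,"yaw":0,"fingers":0},
  ],
)

```text
time: 5.7
eef_pos: [0.3999, -0.3441, 0.1251]
tcp_rot: [1.0, 0.0, -0.0, -0.0]
contact_force: [-0.1, 0.3, -0.2]
opening: 0.998
finger_force: 0.0
```

Emit:
move_arm(
  plan=[
    {"x":0,"y":0,"z":-0.03,"yaw":0,"fingers":0},
    {"x":0,"y":0,"z":-0.08,"yaw":0,"fingers":0},
    {"x":0,"y":0,"z":-0.13,"yaw":0,"fingers":0},
    {"x":0,"y":0,"z":-0.18,"yaw":0,"fingers":0},
    {"x":0,"y":0,"z":-0.22,"yaw":0,"fingers":0},
  ],
)

```text
time: 6.2
eef_pos: [0.4002, -0.3443, 0.3488]
tcp_rot: [1.0, 0.0, 0.001, 0.001]
contact_force: [-0.1, -1.9, -0.7]
opening: 1.002
finger_force: 0.0
```

```bash
python3 - <<'E'
from h import *
a=snap('scene','s5.png');b=snap('side','d5.png')
t=[cv2.resize(cv2.cvtColor(i[y:y+h,x:x+w],cv2.COLOR_RGB2BGR),(400,300),interpolation=cv2.INTER_CUBIC) for i,x,y,w,h in((a,130,120,240,180),(b,270,220,240,180))]
cv2.imwrite('pics/m5.png',np.hstack(t))
s=ctrl.get_state();print(s['time'],s['eef_pos'],s['contact_force'],s['opening'])
E
```

```text
6.3 [ 0.40167403 -0.34616677  0.35372205] [0.35470412 0.35058488 0.17537287] 0.99685565301849
```

View pics/m5.png

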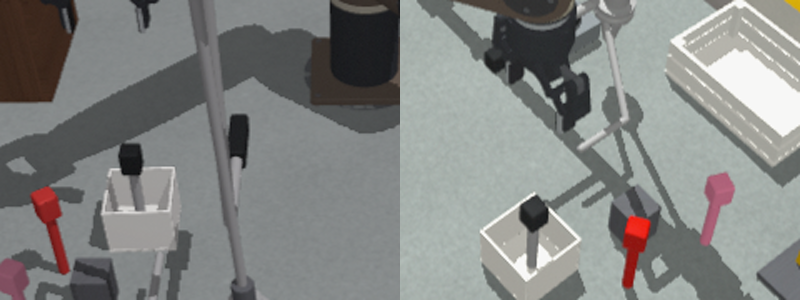

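The pin stands in the bin: in the left crop its grip is at (130,158) and its shank is inside the rim. Next is the handle.

Emit:
move_arm(
  plan=[
    {"x":0.015,"y":-0.03,"z":0,"yaw":0,"fingers":0},
    {"x":0.035,"y":-0.07,"z":0,"yaw":0,"fingers":0},
    {"x":0.058,"y":-0.113,"z":0,"yaw":0,"fingers":0},
    {"x":0.077,"y":-0.15,"z":0,"yaw":0,"fingers":0},
    {"x":0.085,"y":-0.165,"z":0,"yaw":0,"fingers":0},
  ],
)

```text
time: 6.8
eef_pos: [0.4858, -0.176, 0.3443]
tcp_rot: [1.0, 0.002, -0.0, -0.001]
contact_force: [0.1, -0.0, -0.6]
opening: 1.001
finger_force: 0.0
```

```bash
python3 - <<'E'
from h import *
np.set_printoptions(precision=4,suppress=True)
a=snap('scene','s6.png');b=snap('side','d6.png')
t=[cv2.resize(cv2.cvtColor(i[y:y+h,x:x+w],cv2.COLOR_RGB2BGR),(400,300),interpolation=cv2.INTER_CUBIC) for i,x,y,w,h in((a,210,150,128,96),(b,270,180,128,96))]
cv2.imwrite('pics/m6.png',np.hstack(t))
s=ctrl.get_state();print(s['time'],s['eef_pos'],s['contact_force'],s['opening'])
E
```

```text
6.9 [ 0.4856 -0.177   0.3443] [-0.6246  0.5592 -0.79  ] 1.0005954214853914
```

View pics/m6.png

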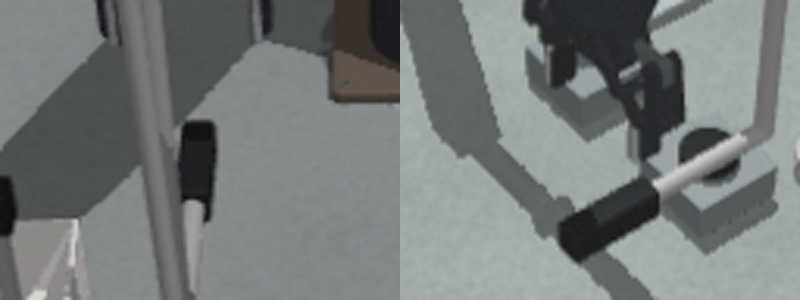

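The handle is at (199,170) in the left crop, between the finger planes once perspective is allowed for. I'll descend and grip.

Emit:
move_arm(
  plan=[
    {"x":0,"y":0,"z":0.03,"yaw":0,"fingers":0},
    {"x":0,"y":0,"z":0.06,"yaw":0,"fingers":0},
    {"x":0,"y":0,"z":0.09,"yaw":0,"fingers":0},
    {"x":0,"y":0,"z":0.108,"yaw":0,"fingers":0},
    {"x":0,"y":0,"z":0.114,"yaw":0,"fingers":0},
  ],
)

```text
time: 7.4
eef_pos: [0.4831, -0.1792, 0.2277]
tcp_rot: [1.0, -0.001, -0.003, -0.001]
contact_force: [-0.7, -0.3, 0.5]
opening: 1.004
finger_force: 0.0
```

Emit:
move_arm(
  plan=[
    {"x":0,"y":0,"z":0,"yaw":0,"fingers":0.4},
    {"x":0,"y":0,"z":0,"yaw":0,"fingers":0.6},
    {"x":0,"y":0,"z":0,"yaw":0,"fingers":0.8},
    {"x":0,"y":0,"z":0,"yaw":0,"fingers":1},
    {"x":0,"y":0,"z":0,"yaw":0,"fingers":1},
  ],
  force=80,
)

```text
time: 7.9
eef_pos: [0.4856, -0.179, 0.233]
tcp_rot: [1.0, -0.0, 0.001, -0.0]
contact_force: [-1.3, 1.6, 3.6]
opening: 0.271
finger_force: 83.8
```

```bash
python3 - <<'E'
from h import *
np.set_printoptions(precision=3,suppress=True,linewidth=200)
F=[];T=[]
for i in range(16):
    T.append(ctrl.get_state()['time']);F.append(ctrl.read_camera('scene'))
F=np.array(F);np.savez('pics/f1.npz',F=F,T=T);print(T)
a=cv2.cvtColor(cv2.imread('pics/s1.png'),cv2.COLOR_BGR2GRAY)
for r in range(286,342,6):print(r,a[r,190:270:3])
bg=np.median(F,axis=0).astype('uint8')
for t,f in zip(T,F):
    g=cv2.cvtColor(f,cv2.COLOR_RGB2GRAY)[292:326,186:480];m=(g>125).astype('uint8')
    k,l,st,ce=cv2.connectedComponentsWithStats(m);o=np.argsort(-st[1:,4])[:2]+1 if k>1 else []
    print(t,[(st[i]+[186,292,0,0,0],(ce[i]+[186,292]).round(1)) for i in o])
E
```

```text
[7.9, 7.95, 8.0, 8.05, 8.1, 8.15, 8.2, 8.25, 8.3, 8.35, 8.4, 8.45, 8.5, 8.55, 8.6, 8.65]
286 [ 53  52  59 104 135 134 133 134 135 132 132 132  68  90 111  94  80  81  81  82  81  79  80  81  81  81  82]
292 [ 61  59  43  58 136 134 134 138 132 137 136 127  67  93  94  95  63  78  80  81  81  80 136 136 138 137 137]
298 [ 99  98 100 114 125 147 141 133 123 129 101  87  52  57  62  61 116 156  80  81  81  81 139 137 138 137 137]
304 [ 59  60  55  61  84 136 128 116 116 142  91  94 151 158 154 159 122 130 160  81  80  81  82  83  81  81  80]
310 [ 62  63  70  76  76  79  78  79  81 158 159 111 101 106 110 111 118 160 159  82  83  78  79  81  80  81  82]
316 [ 81  77  78  78  79  76  78  78  80  97  94 146 159 160 161 161 155 112 149  80  82  81  81  80  82  81  80]
322 [134 135 134 134 133 133 133 136 132 131  95 132 151 104 158 158 141 101  80  81  81  81  83  81  83  80  82]
328 [134 129 133 131 138 132 134 134 134 134 133  99  90  88  87  81 136 136 135 135 137 140 138 136 140 138 130]
334 [ 79  86  98 134 135 137 137 137 134 134 133 132  90  89  85 135 139 134 132 136 135 138 138 13
[... 1520 characters left out ...]
8, 1118]), array([339., 322.]))]
8.45 [(array([ 186,  292,  294,   33, 4448]), array([345.4, 300.6])), (array([ 251,  318,  179,    8, 1160]), array([336.3, 322. ]))]
8.5 [(array([ 187,  292,  293,   27, 4425]), array([346.1, 300.4])), (array([ 247,  318,  182,    8, 1185]), array([334.2, 322. ]))]
8.55 [(array([ 190,  292,  290,   27, 4409]), array([346.7, 300.3])), (array([ 244,  318,  186,    8, 1208]), array([332.9, 322. ]))]
8.6 [(array([ 191,  292,  289,   27, 4410]), array([346.7, 300.4])), (array([ 243,  318,  187,    8, 1216]), array([332.2, 322. ]))]
8.65 [(array([ 188,  292,  292,   27, 4418]), array([346.5, 300.4])), (array([ 243,  318,  186,    8, 1210]), array([332.1, 322. ]))]
```

```bash
cat >> h.py <<'E'
def flange(rgb):
    g=cv2.cvtColor(rgb,cv2.COLOR_RGB2GRAY)[296:326,190:470];m=((g>146)&(np.ptp(rgb[296:326,190:470].astype(int),axis=2)<25)).astype('uint8')
    m=cv2.dilate(m,np.ones((3,7)))
    k,l,st,ce=cv2.connectedComponentsWithStats(m)
    if k<2: return None
    i=1+np.argmax(st[1:,4]);return st[i,0]+190+(st[i,2]-1)/2,st[i,1]+296+st[i,3]/2,st[i,2],st[i,4]
W=np.sqrt(9.81/.5)
E
python3 - <<'E'
from h import *
d=np.load('pics/f1.npz')
for n in(1,3,4,5,6):print(n,flange(cv2.cvtColor(cv2.imread(f'pics/s{n}.png'),cv2.COLOR_BGR2RGB)))
U=[]
for t,f in zip(d['T'],d['F']):
    r=flange(f);U.append(r[0]);print(round(float(t),2),r)
T=d['T'];A=np.c_[np.ones(len(T)),np.cos(W*T),np.sin(W*T)]
x,res,_,_=np.linalg.lstsq(A,np.array(U),rcond=None);print(x,np.hypot(*x[1:]),np.abs(A@x-U).max())
for v in(305,312):print([onz('scene',u,v,.13) for u in(231,280,400,430)])
E
```

```text
1 (np.float64(222.5), np.float64(310.5), np.int32(54), np.int32(805))
3 (np.float64(254.5), np.float64(311.0), np.int32(38), np.int32(695))
4 (np.float64(224.0), np.float64(310.5), np.int32(59), np.int32(800))
5 (np.float64(278.0), np.float64(311.0), np.int32(37), np.int32(657))
6 (np.float64(274.0), np.float64(311.0), np.int32(37), np.int32(637))
7.9 (np.float64(301.0), np.float64(310.5), np.int32(37), np.int32(628))
7.95 (np.float64(300.5), np.float64(310.5), np.int32(36), np.int32(628))
8.0 (np.float64(298.0), np.float64(310.5), np.int32(37), np.int32(637))
8.05 (np.float64(294.0), np.float64(310.5), np.int32(37), np.int32(631))
8.1 (np.float64(289.0), np.float64(311.0), np.int32(37), np.int32(635))
8.15 (np.float64(283.0), np.float64(311.0), np.int32(37), np.int32(654))
8.2 (np.float64(276.0), np.float64(311.0), np.int32(37), np.int32(657))
8.25 (np.float64(269.0), np.float64(311.0), np.int32(37), np.int32(649))
8.3 (np.float64(261.5), np.float64(311.0), np.int32(38), np.int32(678))
8.35 (np.float64(254.5), np.float64(311.0), np.int32(38), np.int32(696))
8.4 (np.float64(248.0), n
[... 160 characters left out ...]
), np.int32(38), np.int32(726))
8.55 (np.float64(235.5), np.float64(310.5), np.int32(38), np.int32(703))
8.6 (np.float64(227.0), np.float64(310.5), np.int32(53), np.int32(766))
8.65 (np.float64(232.5), np.float64(310.5), np.int32(42), np.int32(719))
[265.90936463 -29.92145511 -16.81746964] 34.32376379397957 4.823957902479975
[array([ 0.67580296, -0.26184635,  0.13      ]), array([ 0.67657536, -0.15933023,  0.13      ]), array([0.67845535, 0.09019073, 0.13      ]), array([0.6789228 , 0.15223195, 0.13      ])]
[array([ 0.69488927, -0.2596629 ,  0.13      ]), array([ 0.69561978, -0.15823683,  0.13      ]), array([0.69739792, 0.08864706, 0.13      ]), array([0.69784007, 0.15003613, 0.13      ])]
```

```bash
cat >> h.py <<'E'
XH=.7215; KPX=245.
def ucen(f):
    r=flange(f); return None if r is None else r[0]+(r[2]-1)/2-18
def yx(u,v=311.,x=XH):
    o,d=ray('scene',u,v); return o+d*(x-o[0])/d[0]
def fit(T,U,w=W):
    T=np.array(T);A=np.c_[np.ones(len(T)),np.cos(w*T),np.sin(w*T)];U=np.array(U)
    x=np.linalg.lstsq(A,U,rcond=None)[0]; r=A@x-U
    g=np.abs(r)<max(1.5,2*np.median(np.abs(r)));x=np.linalg.lstsq(A[g],U[g],rcond=None)[0]
    return x,np.abs(A@x-U)[g].max(),g.sum()
def plan(D,th,thd,N,delay=.02,dt=.1):
    # velocities v_i per row, knots at i*dt+delay; state at t=0
    P=lambda t:np.array([[np.cos(W*t),np.sin(W*t)/W],[-W*np.sin(W*t),np.cos(W*t)]])
    Dv=np.eye(N+1,N)-np.eye(N+1,N,-1); tf=N*dt+delay
    G=np.stack([P(tf-(i*dt+delay))@[0,-2.] for i in range(N+1)],1)@Dv
    C=np.vstack([G,dt*np.ones(N)]);b=np.r_[-P(tf)@[th,thd],D]
    H=Dv.T@Dv;K=np.block([[H,C.T],[C,np.zeros((3,3))]])
    v=np.linalg.solve(K,np.r_[np.zeros(N),b])[:N]
    pos=np.round(np.cumsum(v)*dt,3);pos[-1]=round(D,3)
    vr=np.diff(np.r_[0,pos])/dt;dv=Dv@vr
    s=np.array([th,thd]);mx=0;s=P(delay)@s
    for i in range(N+1):
        s=s+[0,-2*dv[i]]
        if i<N:
            for _ in range(10):s=P(dt/10)@s;mx=max(mx,abs(s[0]))
    return pos,vr,mx,np.hypot(s[0],s[1]/W)
E
python3 - <<'E'
from h import *
np.set_printoptions(precision=4,suppress=True,linewidth=160)
d=np.load('pics/f1.npz');U=[ucen(f) for f in d['F']]
x,e,n=fit(d['T'],U);print(x,e,n)
amp=np.hypot(x[1],x[2]);print(amp,yx(x[0]),'amp y',yx(x[0]+amp)-yx(x[0]))
print('hole at x',onz('scene',425.5,349,.04))
h=yx(x[0]); L=.66-h[2]; k=L/(yx(x[0]+1)[1]-h[1]); print('k',k)
t=ctrl.get_state()['time'];th=(x[1]*np.cos(W*t)+x[2]*np.sin(W*t))/k;thd=W*(-x[1]*np.sin(W*t)+x[2]*np.cos(W*t))/k
D=.1465-h[1];print(t,th,thd,D)
for N in(15,20,25):
    p,v,mx,r=plan(D,th,thd,N);print(N,p,abs(v).max(),mx,r)
print([ucen(cv2.cvtColor(cv2.imread(f'pics/s{n}.png'),cv2.COLOR_BGR2RGB)) for n in (1,3,4,5,6)])
E
```

```text
[267.8011 -29.7223 -14.3857] 0.39337866941011157 16
33.02071130683569 [ 0.7215 -0.1789  0.1638] amp y [ 0.      0.0659 -0.0006]
hole at x [0.724  0.1467 0.04  ]
k 248.44109416678623
8.7 -0.12311695591529175 0.22181390799126435 0.325407505242706
15 [0.01  0.028 0.053 0.082 0.113 0.145 0.176 0.205 0.231 0.255 0.275 0.293 0.308 0.319 0.325] 0.31999999999999984 0.1173960503812033 0.0007547912471416058
20 [0.005 0.015 0.03  0.051 0.076 0.104 0.134 0.163 0.191 0.215 0.236 0.253 0.266 0.278 0.288 0.297 0.306 0.314 0.321 0.325] 0.3000000000000001 0.11639637734912611 0.001050535089116408
25 [0.002 0.008 0.016 0.028 0.042 0.059 0.076 0.095 0.113 0.13  0.146 0.161 0.175 0.189 0.202 0.216 0.231 0.246 0.262 0.277 0.292 0.304 0.315 0.322 0.325] 0.19000000000000003 0.11579657352987979 0.0017121931846863594
[np.float64(231.0), np.float64(255.0), np.float64(235.0), np.float64(278.0), np.float64(274.0)]
```

Emit:
move_arm(
  plan=[
    {"x":0,"y":-0.005,"z":0,"yaw":0,"fingers":1},
    {"x":0,"y":-0.015,"z":0,"yaw":0,"fingers":1},
    {"x":0,"y":-0.03,"z":0,"yaw":0,"fingers":1},
    {"x":0,"y":-0.051,"z":0,"yaw":0,"fingers":1},
    {"x":0,"y":-0.076,"z":0,"yaw":0,"fingers":1},
  ],
)

```text
time: 9.2
eef_pos: [0.4856, -0.1044, 0.2329]
tcp_rot: [1.0, -0.001, 0.001, 0.002]
contact_force: [0.7, -4.2, 5.0]
opening: 0.271
finger_force: 83.9
```

Emit:
move_arm(
  plan=[
    {"x":0,"y":-0.028,"z":0,"yaw":0,"fingers":1},
    {"x":0,"y":-0.058,"z":0,"yaw":0,"fingers":1},
    {"x":0,"y":-0.087,"z":0,"yaw":0,"fingers":1},
    {"x":0,"y":-0.115,"z":0,"yaw":0,"fingers":1},
    {"x":0,"y":-0.139,"z":0,"yaw":0,"fingers":1},
  ],
)

```text
time: 9.7
eef_pos: [0.4856, 0.0361, 0.2329]
tcp_rot: [1.0, 0.0, 0.001, 0.001]
contact_force: [-0.7, -5.4, 4.6]
opening: 0.264
finger_force: 83.9
```

Emit:
move_arm(
  plan=[
    {"x":0,"y":-0.021,"z":0,"yaw":0,"fingers":1},
    {"x":0,"y":-0.038,"z":0,"yaw":0,"fingers":1},
    {"x":0,"y":-0.051,"z":0,"yaw":0,"fingers":1},
    {"x":0,"y":-0.063,"z":0,"yaw":0,"fingers":1},
    {"x":0,"y":-0.073,"z":0,"yaw":0,"fingers":1},
  ],
)

```text
time: 10.2
eef_pos: [0.4856, 0.1087, 0.233]
tcp_rot: [1.0, 0.0, 0.001, 0.001]
contact_force: [-1.7, -4.3, 6.0]
opening: 0.269
finger_force: 84.0
```

Emit:
move_arm(
  plan=[
    {"x":0,"y":-0.009,"z":0,"yaw":0,"fingers":1},
    {"x":0,"y":-0.018,"z":0,"yaw":0,"fingers":1},
    {"x":0,"y":-0.026,"z":0,"yaw":0,"fingers":1},
    {"x":0,"y":-0.033,"z":0,"yaw":0,"fingers":1},
    {"x":0,"y":-0.037,"z":0,"yaw":0,"fingers":1},
  ],
)

```text
time: 10.7
eef_pos: [0.4856, 0.1455, 0.2329]
tcp_rot: [1.0, 0.0, 0.001, 0.001]
contact_force: [-2.0, -4.2, 6.6]
opening: 0.268
finger_force: 84.1
```

```bash
cat > meas.py <<'E'
from h import *
import sys
np.set_printoptions(precision=4,suppress=True,linewidth=160)
T=[];U=[]
for i in range(int(sys.argv[1])):
    t=ctrl.get_state()['time'];f=ctrl.read_camera('scene');u=flange(f)
    if u:T.append(t);U.append(ucen(f));w=u
print(np.array(U),w); cv2.imwrite('pics/last.png',cv2.cvtColor(f,cv2.COLOR_RGB2BGR))
x,e,n=fit(T,U);h=yx(x[0]);k=(.66-h[2])/(yx(x[0]+1)[1]-h[1])
print('fit',x,e,n,'amp rad',np.hypot(x[1],x[2])/k,'rest',h)
s=ctrl.get_state();t=s['time'];print(t,s['eef_pos'],s['contact_force'],s['opening'])
th=(x[1]*np.cos(W*t)+x[2]*np.sin(W*t))/k;thd=W*(-x[1]*np.sin(W*t)+x[2]*np.cos(W*t))/k
D=.1465-h[1];print(th,thd,D)
for N in(10,15,20):print(N,*plan(D,th,thd,N))
E
python3 meas.py 16
```

```text
[430. 430. 431. 431. 432. 433. 433. 434. 434. 435. 435. 435. 435. 435. 435. 434.] (np.float64(434.5), np.float64(310.5), np.int32(36), np.int32(567))
fit [432.2085   2.7537  -0.9682] 0.36731135311663365 16 amp rad 0.01161417415933503 rest [0.7215 0.1485 0.161 ]
11.5 [0.4856 0.1461 0.233 ] [-1.0953 -0.0006  5.9107] 0.2678727028835599
0.006164931802913673 -0.043598597862931805 -0.001999368495289061
10 [ 0.001  0.002  0.001  0.    -0.002 -0.003 -0.004 -0.004 -0.003 -0.002] [ 0.01  0.01 -0.01 -0.01 -0.02 -0.01 -0.01  0.    0.01  0.01] 0.009312621860588354 0.0002259371145066865
15 [-0.    -0.001 -0.001 -0.002 -0.003 -0.004 -0.005 -0.005 -0.005 -0.005 -0.004 -0.004 -0.003 -0.002 -0.002] [-0.   -0.01  0.   -0.01 -0.01 -0.01 -0.01  0.    0.    0.    0.01  0.    0.01  0.01  0.  ] 0.00840875538369176 0.0007090936487834654
20 [-0.    -0.001 -0.001 -0.002 -0.003 -0.004 -0.004 -0.004 -0.004 -0.004 -0.004 -0.003 -0.002 -0.002 -0.002 -0.001 -0.001 -0.002 -0.002 -0.002] [-0.   -0.01  0.   -0.01 -0.01 -0.01  0.    0.    0.    0.    0.    0.01  0.01  0.    0.    0.01  0.   -0.01  0.    0.  ] 0.00840875538369176 0.0009003727284409997
```

```bash
python3 - <<'E'
from h import *
a=snap('scene','s7.png');b=snap('side','d7.png')
t=[cv2.resize(cv2.cvtColor(i[y:y+120,x:x+80],cv2.COLOR_RGB2BGR),(400,600),interpolation=cv2.INTER_CUBIC) for i,x,y in((a,390,270),(b,300,120))]
cv2.imwrite('pics/m7.png',np.hstack(t))
E
```

```text
(no output)
```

View pics/m7.png

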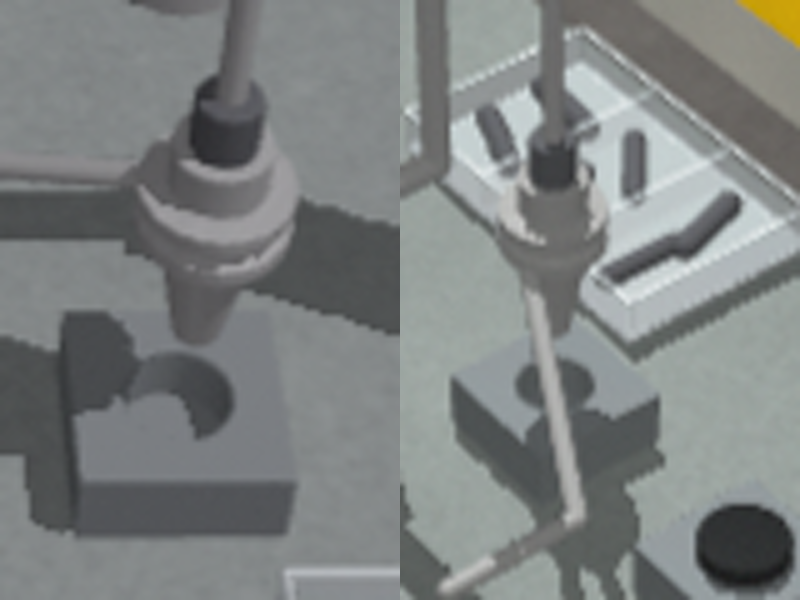

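The scene crop shows the tip centre at about (195,337) and the socket centre at about (179,393). In the side crop the tip is at (157,328) and the socket at (155,384). The holder is within a few mm of centre.

```bash
python3 - <<'E'
from h import *
np.set_printoptions(precision=4,suppress=True)
print('tip',onz('scene',429,337.5,.085),onz('side',331.4,185.6,.085),tri('scene',(429,337.5),'side',(331.4,185.6)))
print('hole',onz('scene',425.8,348.6,.04),onz('side',331,196.8,.04))
t=11.5
for t in(11.5,11.55):print(2.7537*np.cos(W*t)-.9682*np.sin(W*t))
a=cv2.cvtColor(cv2.imread('pics/s7.png'),cv2.COLOR_BGR2RGB);print(flange(a),ucen(a))
# tip silhouette edges per row, gray; hole columns
g=cv2.cvtColor(a,cv2.COLOR_RGB2GRAY)
for r in(328,331,334):print(r,g[r,418:444])
E
python3 meas.py 16
```

```text
tip [0.7284 0.149  0.085 ] [0.7243 0.1464 0.085 ] (array([0.7263, 0.1494, 0.082 ]), np.float64(0.0005741278537004203))
hole [0.7229 0.1474 0.04  ] [0.723  0.1467 0.04  ]
1.5493687595871508
0.9681132038579854
(np.float64(434.0), np.float64(311.0), np.int32(37), np.int32(574)) 434.0
328 [134 135 133 135 128  99  79  82  83  86  89  90  88  88  88  90  88  87
  87  97 121 126 117  80  80  81]
331 [136 136 135 136 134 122  80  83  84  86  89  90  89  88  88  89  90  99
 115 133 134 135 136 136 134 134]
334 [127 126 127 126 126 119  95  84  85  88  90  90  90  90  94 100 106 120
 126 126 126 126 126 125 126 127]
[433. 432. 431. 431. 430. 430. 430. 429. 429. 429. 430. 430. 431. 431. 432. 432.] (np.float64(432.5), np.float64(310.5), np.int32(36), np.int32(567))
fit [432.297    2.872   -0.9365] 0.5066696455486976 16 amp rad 0.012019475272853117 rest [0.7215 0.1487 0.161 ]
12.4 [0.4856 0.1461 0.2329] [-1.9025  0.7433  5.7987] 0.270167818609548
0.0031186820692469365 0.05141624596058275 -0.002175190823489659
10 [-0.001 -0.001 -0.     0.001  0.002  0.003  0.003  0.001 -0.    -0.002] [-0.01  0.    0.01  0.01  0.01  0.01  0.   -0.02 -0.01 -0.02] 0.012917582870134087 0.0004758128302831094
15 [ 0.     0.001  0.002  0.002  0.003  0.003  0.003  0.002  0.001  0.    -0.001 -0.001 -0.002 -0.002 -0.002] [ 0.    0.01  0.01  0.    0.01  0.    0.   -0.01 -0.01 -0.01 -0.01  0.   -0.01  0.    0.  ] 0.009420631974900317 0.0006949069843020554
20 [ 0.     0.001  0.001  0.001  0.001  0.001  0.001  0.    -0.001 -0.001 -0.002 -0.003 -0.004 -0.004 -0.004 -0.004 -0.003 -0.003 -0.002 -0.002] [ 0.    0.01  0.    0.    0.    0.    0.   -0.01 -0.01  0.   -0.01 -0.01 -0.01  0.    0.    0.    0.01  0.    0.01  0.  ] 0.01038630231279166 0.0007395539191828007
```

```bash
sed -i 's/np.round(np.cumsum(v)\*dt,3)/np.round(np.cumsum(v)*dt*2,3)\/2/' h.py; sed -i 's/D=.1465-h\[1\]/D=0./;s/(10,15,20)/(10,15)/' meas.py; python3 - <<'E'
from h import *
for N in(10,15):print(N,*plan(0,.0031,.0514,N))
E
```

```text
10 [-0.     -0.      0.0005  0.002   0.003   0.004   0.004   0.003   0.0015
  0.    ] [-0.     0.     0.005  0.015  0.01   0.01   0.    -0.01  -0.015 -0.015] 0.011466832871622404 0.0003929951004989591
15 [ 0.0005  0.0015  0.002   0.003   0.0035  0.004   0.004   0.0035  0.0025
  0.002   0.001   0.0005  0.     -0.      0.    ] [ 0.005  0.01   0.005  0.01   0.005  0.005  0.    -0.005 -0.01  -0.005
 -0.01  -0.005 -0.005 -0.     0.   ] 0.009051422699467316 0.0003933192179210375
```

Emit:
move_arm(
  plan=[
    {"x":0,"y":-0.0005,"z":0,"yaw":0,"fingers":1},
    {"x":0,"y":-0.0015,"z":0,"yaw":0,"fingers":1},
    {"x":0,"y":-0.002,"z":0,"yaw":0,"fingers":1},
    {"x":0,"y":-0.003,"z":0,"yaw":0,"fingers":1},
    {"x":0,"y":-0.0035,"z":0,"yaw":0,"fingers":1},
  ],
)

```text
time: 12.9
eef_pos: [0.4856, 0.1486, 0.2329]
tcp_rot: [1.0, -0.0, 0.001, 0.001]
contact_force: [-2.7, -3.5, 6.0]
opening: 0.265
finger_force: 84.1
```

Emit:
move_arm(
  plan=[
    {"x":0,"y":-0.0005,"z":0,"yaw":0,"fingers":1},
    {"x":0,"y":-0.0005,"z":0,"yaw":0,"fingers":1},
    {"x":0,"y":0,"z":0,"yaw":0,"fingers":1},
    {"x":0,"y":0.001,"z":0,"yaw":0,"fingers":1},
    {"x":0,"y":0.0015,"z":0,"yaw":0,"fingers":1},
  ],
)

```text
time: 13.4
eef_pos: [0.4856, 0.1489, 0.233]
tcp_rot: [1.0, 0.0, 0.001, -0.001]
contact_force: [-0.8, 3.7, 6.6]
opening: 0.264
finger_force: 84.0
```

Emit:
move_arm(
  plan=[
    {"x":0,"y":0.001,"z":0,"yaw":0,"fingers":1},
    {"x":0,"y":0.0015,"z":0,"yaw":0,"fingers":1},
    {"x":0,"y":0.002,"z":0,"yaw":0,"fingers":1},
    {"x":0,"y":0.002,"z":0,"yaw":0,"fingers":1},
    {"x":0,"y":0.002,"z":0,"yaw":0,"fingers":1},
  ],
)

```text
time: 13.9
eef_pos: [0.4856, 0.1469, 0.233]
tcp_rot: [1.0, 0.0, 0.001, -0.001]
contact_force: [-0.9, 3.7, 5.9]
opening: 0.267
finger_force: 84.1
```

```bash
python3 meas.py 20
```

```text
[434. 434. 434. 434. 433. 433. 433. 433. 433. 432. 432. 432. 432. 432. 432. 432. 432. 432. 432. 432.] (np.float64(432.0), np.float64(310.5), np.int32(37), np.int32(577))
fit [432.8487   0.3028  -1.0073] 0.5007958974726421 20 amp rad 0.004184747181179161 rest [0.7215 0.1498 0.161 ]
14.9 [0.4856 0.1469 0.2329] [-1.7812  2.6573  5.677 ] 0.26462755770966123
-0.0011029639164151896 0.017880695488516667 0.0
10 [-0.0005 -0.0005 -0.0005 -0.      0.0005  0.001   0.0015  0.001   0.0005  0.    ] [-0.005  0.     0.     0.005  0.005  0.005  0.005 -0.005 -0.005 -0.005] 0.004264266856664124 0.00010764822947119207
15 [0.     0.0005 0.0005 0.001  0.001  0.0015 0.0015 0.0015 0.0015 0.001  0.001  0.0005 0.0005 0.     0.    ] [ 0.     0.005  0.     0.005  0.     0.005  0.     0.     0.    -0.005  0.    -0.005  0.    -0.005  0.   ] 0.003040033101253274 0.00021849760756129284
```

```bash
python3 - <<'E'
from h import *
for N in(10,15):print(N,*plan(-.0015,-.0011,.0179,N))
E
```

```text
10 [-0.0005 -0.001  -0.001  -0.001  -0.      0.0005  0.0005  0.     -0.0005
 -0.002 ] [-0.005 -0.005  0.     0.     0.01   0.005  0.    -0.005 -0.005 -0.015] 0.005054036523324884 0.001074061575103425
15 [ 0.      0.      0.0005  0.0005  0.0005  0.0005  0.0005  0.0005  0.0005
  0.     -0.0005 -0.0005 -0.001  -0.0015 -0.002 ] [ 0.     0.     0.005  0.     0.     0.     0.     0.     0.    -0.005
 -0.005  0.    -0.005 -0.005 -0.005] 0.003443918387813236 0.0010824307201346647
```

Emit:
move_arm(
  plan=[
    {"x":0,"y":0,"z":0,"yaw":0,"fingers":1},
    {"x":0,"y":0,"z":0,"yaw":0,"fingers":1},
    {"x":0,"y":-0.0005,"z":0,"yaw":0,"fingers":1},
    {"x":0,"y":-0.0005,"z":0,"yaw":0,"fingers":1},
    {"x":0,"y":-0.0005,"z":0,"yaw":0,"fingers":1},
  ],
)

```text
time: 15.4
eef_pos: [0.4856, 0.1469, 0.2329]
tcp_rot: [1.0, 0.0, 0.001, -0.0]
contact_force: [-1.6, 1.3, 5.3]
opening: 0.266
finger_force: 84.1
```

Emit:
move_arm(
  plan=[
    {"x":0,"y":0,"z":0,"yaw":0,"fingers":1},
    {"x":0,"y":0,"z":0,"yaw":0,"fingers":1},
    {"x":0,"y":0,"z":0,"yaw":0,"fingers":1},
    {"x":0,"y":0,"z":0,"yaw":0,"fingers":1},
    {"x":0,"y":0.0005,"z":0,"yaw":0,"fingers":1},
  ],
)

```text
time: 15.9
eef_pos: [0.4856, 0.1469, 0.2329]
tcp_rot: [1.0, 0.0, 0.001, -0.001]
contact_force: [-1.2, 4.5, 6.0]
opening: 0.266
finger_force: 84.0
```

Emit:
move_arm(
  plan=[
    {"x":0,"y":0.0005,"z":0,"yaw":0,"fingers":1},
    {"x":0,"y":0.0005,"z":0,"yaw":0,"fingers":1},
    {"x":0,"y":0.001,"z":0,"yaw":0,"fingers":1},
    {"x":0,"y":0.0015,"z":0,"yaw":0,"fingers":1},
    {"x":0,"y":0.0015,"z":0,"yaw":0,"fingers":1},
  ],
)

```text
time: 16.4
eef_pos: [0.4856, 0.1454, 0.2329]
tcp_rot: [1.0, 0.0, 0.001, -0.001]
contact_force: [-0.3, 2.8, 5.3]
opening: 0.269
finger_force: 84.0
```

```bash
python3 meas.py 28
```

```text
[432. 432. 432. 432. 432. 432. 432. 432. 432. 432. 432. 432. 432. 432. 432. 432. 432. 431. 431. 431. 431. 431. 431. 432. 432. 432. 432. 432.] (np.float64(432.0), np.float64(310.5), np.int32(37), np.int32(583))
fit [431.7869   0.0002  -0.3926] 0.495638875146426 28 amp rad 0.0015619844445051395 rest [0.7215 0.1477 0.161 ]
17.8 [0.4856 0.1455 0.2329] [-1.3145  3.0498  4.9765] 0.26745819883844535
0.0004673603403983093 0.006601762934965066 0.0
10 [-0.      0.      0.      0.0005  0.0005  0.0005  0.0005  0.0005  0.      0.    ] [-0.     0.     0.     0.005  0.     0.     0.     0.    -0.005  0.   ] 0.0015617423324066411 0.0002613779254987595
15 [ 0.      0.      0.0005  0.0005  0.0005  0.0005  0.0005  0.0005  0.0005  0.      0.      0.      0.     -0.      0.    ] [ 0.     0.     0.005  0.     0.     0.     0.     0.     0.    -0.005  0.     0.     0.    -0.     0.   ] 0.001495661401353029 0.0004509837749702999
```

Emit:
move_arm(
  plan=[
    {"x":0,"y":0,"z":0,"yaw":0,"fingers":0.65},
    {"x":0,"y":0,"z":0,"yaw":0,"fingers":0.5},
    {"x":0,"y":0,"z":0,"yaw":0,"fingers":0.2},
    {"x":0,"y":0,"z":0,"yaw":0,"fingers":0},
    {"x":0,"y":0,"z":0,"yaw":0,"fingers":0},
  ],
)

```text
time: 18.3
eef_pos: [0.4849, 0.1442, 0.2311]
tcp_rot: [1.0, -0.0, -0.0, 0.0]
contact_force: [0.4, 0.3, 0.3]
opening: 0.977
finger_force: 0.0
```

Emit:
move_arm(
  plan=[
    {"x":0,"y":0,"z":-0.015,"yaw":0,"fingers":0},
    {"x":0,"y":0,"z":-0.045,"yaw":0,"fingers":0},
    {"x":0,"y":0,"z":-0.08,"yaw":0,"fingers":0},
    {"x":0,"y":0,"z":-0.11,"yaw":0,"fingers":0},
    {"x":0,"y":0,"z":-0.12,"yaw":0,"fingers":0},
  ],
)

```text
time: 18.8
eef_pos: [0.4864, 0.1445, 0.3569]
tcp_rot: [1.0, 0.0, 0.004, -0.0]
contact_force: [-0.3, 0.1, -0.6]
opening: 1.003
finger_force: 0.0
```

```bash
python3 meas.py 28; python3 - <<'E'
from h import *
a=snap('scene','s8.png');b=snap('side','d8.png')
f=lambda i:cv2.resize(cv2.cvtColor(i,cv2.COLOR_RGB2BGR),(400,300),interpolation=cv2.INTER_AREA)
z=lambda i,x,y,w,h:cv2.resize(cv2.cvtColor(i[y:y+h,x:x+w],cv2.COLOR_RGB2BGR),(400,300),interpolation=cv2.INTER_CUBIC)
cv2.imwrite('pics/m8.png',np.vstack([np.hstack([f(a),f(b)]),np.hstack([z(a,370,275,120,90),z(b,270,140,120,90)])]))
E
```

```text
[431. 431. 431. 431. 431. 431. 432. 432. 432. 432. 432. 432. 432. 432. 432. 432. 432. 432. 432. 432. 432. 432. 432. 431. 432. 431. 431. 431.] (np.float64(431.5), np.float64(310.5), np.int32(36), np.int32(560))
fit [431.6355   0.0456  -0.5637] 0.6570316766899396 28 amp rad 0.00225045618928198 rest [0.7215 0.1474 0.161 ]
20.2 [0.485  0.1443 0.3513] [-0.3066  0.5245  0.2597] 0.9975125116825516
-0.0022280500415824667 -0.0014031357504702183 0.0
10 [-0.     -0.0005 -0.0005 -0.0005 -0.0005 -0.0005 -0.      0.      0.      0.    ] [-0.    -0.005  0.     0.     0.     0.     0.005  0.     0.     0.   ] 0.0022503778162659594 0.0005606164996332123
15 [-0.     -0.     -0.0005 -0.0005 -0.0005 -0.      0.      0.      0.0005  0.0005  0.0005  0.0005  0.      0.      0.    ] [-0.     0.    -0.005  0.     0.     0.005  0.     0.     0.005  0.     0.     0.    -0.005  0.     0.   ] 0.0022503778162659594 0.0004856223532368649
```

View pics/m8.png

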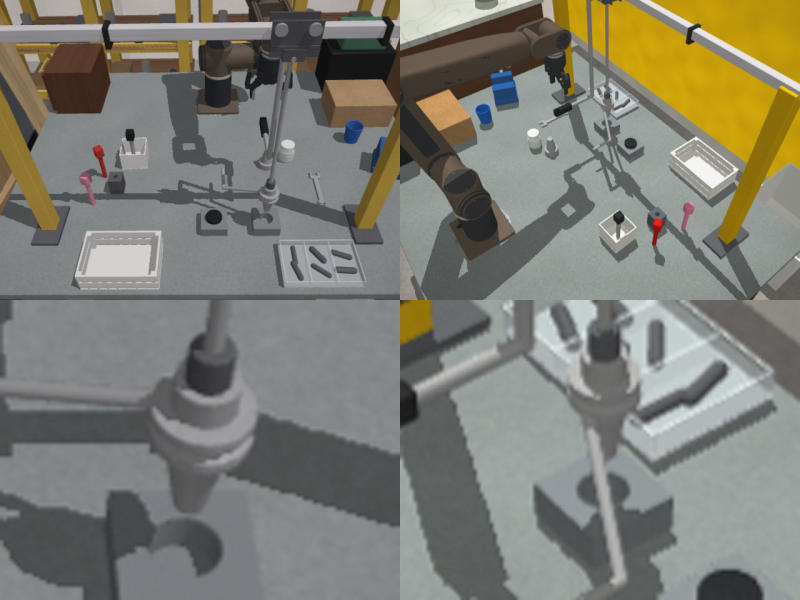

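The last picture shows the holder hanging still over the open socket, the handle free, the pin standing in the bin and everything else in place. I'll hold still so the calm spell exceeds four seconds after release, then hand in.

Emit:
move_arm(
  plan=[
    {"x":0,"y":0,"z":0,"yaw":0,"fingers":0},
    {"x":0,"y":0,"z":0,"yaw":0,"fingers":0},
    {"x":0,"y":0,"z":0,"yaw":0,"fingers":0},
    {"x":0,"y":0,"z":0,"yaw":0,"fingers":0},
    {"x":0,"y":0,"z":0,"yaw":0,"fingers":0},
  ],
)

```text
time: 20.8
eef_pos: [0.485, 0.1443, 0.3513]
tcp_rot: [1.0, 0.0, 0.0, 0.0]
contact_force: [1.2, -0.9, 0.5]
opening: 1.005
finger_force: 0.0
```

Emit:
move_arm(
  plan=[
    {"x":0,"y":0,"z":0,"yaw":0,"fingers":0},
    {"x":0,"y":0,"z":0,"yaw":0,"fingers":0},
    {"x":0,"y":0,"z":0,"yaw":0,"fingers":0},
    {"x":0,"y":0,"z":0,"yaw":0,"fingers":0},
    {"x":0,"y":0,"z":0,"yaw":0,"fingers":0},
  ],
)

```text
time: 21.3
eef_pos: [0.485, 0.1443, 0.3513]
tcp_rot: [1.0, 0.0, -0.0, -0.0]
contact_force: [0.2, -0.8, -0.4]
opening: 0.999
finger_force: 0.0
```

Emit:
move_arm(
  plan=[
    {"x":0,"y":0,"z":0,"yaw":0,"fingers":0},
    {"x":0,"y":0,"z":0,"yaw":0,"fingers":0},
    {"x":0,"y":0,"z":0,"yaw":0,"fingers":0},
    {"x":0,"y":0,"z":0,"yaw":0,"fingers":0},
    {"x":0,"y":0,"z":0,"yaw":0,"fingers":0},
  ],
)

```text
time: 21.8
eef_pos: [0.485, 0.1443, 0.3514]
tcp_rot: [1.0, 0.0, 0.0, -0.0]
contact_force: [0.5, 0.4, 0.8]
opening: 0.999
finger_force: 0.0
```

Emit:
move_arm(
  plan=[
    {"x":0,"y":0,"z":0,"yaw":0,"fingers":0},
    {"x":0,"y":0,"z":0,"yaw":0,"fingers":0},
    {"x":0,"y":0,"z":0,"yaw":0,"fingers":0},
    {"x":0,"y":0,"z":0,"yaw":0,"fingers":0},
    {"x":0,"y":0,"z":0,"yaw":0,"fingers":0},
  ],
)

```text
time: 22.3
eef_pos: [0.485, 0.1443, 0.3513]
tcp_rot: [1.0, 0.0, -0.0, 0.0]
contact_force: [0.2, 0.4, 0.5]
opening: 1.0
finger_force: 0.0
```

```bash
python3 meas.py 30 | head -4; python3 -c "
from plant import ctrl
print(ctrl.sign_off())"
```

```text
[432. 432. 432. 432. 432. 432. 432. 432. 432. 432. 432. 432. 431. 431. 431. 431. 431. 431. 431. 432. 432. 432. 432. 432. 432. 432. 432. 432. 432. 432.] (np.float64(432.0), np.float64(310.5), np.int32(37), np.int32(575))
fit [431.7437   0.0008  -0.4274] 0.5283301734488646 30 amp rad 0.0017008145698286783 rest [0.7215 0.1476 0.161 ]
23.8 [0.485  0.1443 0.3513] [-0.1473  0.5457 -0.5489] 1.0026538245671568
0.0016746466757299053 -0.0013164381251888086 0.0
the job is handed in; nothing more can be done
None
```

I handed the job in at 23.8 s: the pin is in the white bin, the holder hangs within an estimated 1–2 mm of the empty socket's centre with about 0.1° of swing left, and the handle has been free for over 5 s.

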